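# Air the pu'er box: reset the vent stay and start the airing timer

### The job

Air the tea box: lift the steel stay of its little vent casement off the pin, swing the casement wider open and lower the hole nearest the wooden knob over the pin, so that the bar lies flat and the casement is held. Then start the airing timer by pressing its plunger all the way down and letting it spring back. Do not knock the tea things about.

Things in the scene. Friction and masses are not known exactly. Their poses are not given: they have to be found in the camera images.
- caddy: dark wooden box fixed to the stand, 200 (x) x 290 (y) x 110 mm high; origin under its centre, x points from its vented front (robot side) to its back, y along its width, z up.
- peg_rail (a point): middle of the axis of the round wooden peg rail, 16 mm thick, that runs along the box's y at x = +55 mm, 290 mm above the stand (180 mm above the box top), on two 16 mm posts at y = +-132 mm. At the start it is almost straight above the stay's knob and blocks a gripper coming straight down: lean the tool 25 to 45 degrees, fingers pointing down and to the box's +x.
- casement_hinge (a point): on the vertical hinge axis of the wooden vent casement, level with its top edge (104 mm above the stand), at x = -107, y = +100 mm of the box. The casement, a panel 160 x 12 x 90 mm high on the box's front, runs from the hinge to the box's -y and swings out towards the robot with slight friction (0.03 N m): 11 degrees open at the start, 45 with the far hole on the pin.
- stay_pivot (a point): where the stay, a flat steel bar 200 x 22 x 6 mm, about 140 g, is pivoted on the casement's top edge, 130 mm from the hinge axis, 125 mm above the stand; it swivels freely about the vertical and tips up here. It points roughly to the back of the box, level, underside 12 mm above the box top, with three round 12 mm holes along its middle line and an upright knob near its end.
- stay (a joint): how far the stay is tipped up about its pivot, rad: 0 = level, lying on the pin's shoulder; grows as the knob end is lifted (up to 0.9). It falls back by its weight. Resting on top of the pin with no hole over it, it reads over 0.06.
- stay_knob (a point): grip point on the wooden knob of the stay: an upright round knob 24 mm in diameter and 34 mm high, standing on the bar 182 mm from the pivot; the point is on the knob's axis, 23 mm above the bar's top face and 11 mm below the knob's top.
- hole_near (a point): centre (mid thickness) of the hole nearest the pivot, 85 mm from the pivot; it sits over the pin at the start.
- hole_middle (a point): centre of the middle hole, 117.5 mm from the pivot.
- hole_far (a point): centre of the hole nearest the knob, 150 mm from the pivot and 32 mm from the knob's axis; the hole that must go over the pin.
- pin_tip (a point): top of the fixed upright steel pin on the box top: 8 mm in diameter with a round tip, 25 mm above the box top. It rises from a shoulder 20 mm in diameter and 12 mm high on which the bar lies, so it stands 13 mm above the bar's underside; to clear it with the near hole, lift the knob by about 35 mm.
- timer: white round airing timer, 74 mm in diameter, 42 mm high, fixed to the stand, with a steel band; origin under its centre. A mushroom plunger stands on it.
- timer_top (a point): centre of the top face of the timer's plunger head (a disc of 36 mm diameter, 8 mm thick), 62 mm above the stand when up; moves down with it.
- timer_plunger (a joint): travel of the plunger, m: 0 = up, 0.010 = down at its stop; a spring pushes it back up, 1.6 N at the start and 5.6 N at the stop.
- gaiwan: white lidded tea bowl on a saucer, 100 mm across, 92 mm high; bystander; origin under its centre.
- pitcher: ribbed glass pitcher, 80 mm across, 95 mm high, handle to its +y; bystander; origin under its centre.
- cup_a: celadon cup, 62 mm across, 42 mm high, on the stand to one side in front of the box; bystander; origin under its centre.
- cup_b: the same kind of cup, on the stand to the other side; bystander.
- cup_c: celadon cup, 56 mm across, 40 mm high, standing on top of the box near its right-hand end (-y); bystander; origin under its centre.
- tong: steel tea tong lying flat, 160 mm long, about 30 mm wide, 6 mm high; bystander; origin under its middle.
Things that resemble listed ones, but are neither listed nor needed, are in the scene too. What is shaped like the timer but pink or yellow is not meant.

How it is judged:
By the outcome, as a careful person would: the job done as asked, in the order asked, and still so for the second after the job is handed in, with the robot touching nothing.
It also fails if it takes over 48 s, if anything falls off the work surface, if the arm or the gripper's body presses on something with over 40 N, if the wrist force passes 120 N, or if a joint passes its speed limit or range.

### The arm

A 7-joint arm with a two-finger parallel gripper is mounted at the origin on the work surface. World frame = base frame: x ahead of the robot, y to its left, z up, the work surface at z = 0. Lengths are in m, angles in rad, forces in N, time in s.
With the tool pointing down it reaches from about 0.35 to 0.9 m from the base axis. Payload 8.1 kg.
Tool frame: the origin (TCP) lies at the very end of the fingers, on their centre line; the grasp point (between the pads) lies 19 mm behind it (arm.tcp_to_grasp is the z of the grasp point in the tool frame, in m); z points along the fingers, y is the line along which they close (so a half turn about z gives the same grasp; the last joint's range is limited). The gripper opens to 92 mm and grips with 3 to 60 N. Pads are 19 mm wide; open, the fingers measure 130 mm over their backs; the gripper's body (75 mm by 190 mm) begins 47 mm behind the grasp point.
Start: joints at [1.107, 0.434, 0.025, 1.573, -0.012, 1.134, -0.075], TCP at [0.221, -0.585, 0.227] pointing down, gripper open.
Joint ranges: [-2.62, 2.62], [-0.44, 2.09], [-1.27, 1.32], [0.08, 2.57], [-1.32, 4.46], [0.12, 2], [-2.74, 2.74]. Speed limits (rad/s): [2.22, 2.22, 3.01, 3.01, 3.14, 3.14, 3.14].

### API

Orientations are given as a rotation vector (axis times angle).
In Python, from cell import readout, vision, sign_off, arm gives the robot as it stands. The module is installed in compiled form; this text tells all that it offers.
- The arm moves only by the shell command python3 -m creep 'ROWS' [FORCE]. ROWS is JSON, a list of rows, each a list of 5 numbers: the shift along the tool's x, y, z in units of 4 cm (1.0 is 4 cm), then the turn about the tool's z in units of 4 degrees (1.0 is 4 degrees), then the opening, from 0 (shut) to 1 (fully open). A call has 1 to 12 rows; each row shifts and turns the commanded pose from where the row before left it, along the tool's axes as they then stand; what a row does not reach is not made up. A row lasts 1/8 s, in which the tool goes at most 62.5 mm and 10.7 degrees, less where a joint would pass 70% of its speed; a pose out of reach is approached as far as the arm can. A call with a number of a shift or a turn outside -1 to 1 is refused whole. A call with a gripper value outside its range is refused whole. The fingers move at their own pace and stop on an object; FORCE is the grip in N (left out, the last holds). Time passes only in rows, so rows that do not move let the fingers close. It gives the time, the measured TCP pose, the force, the opening and the grip force at its end, in the units of the state.
- readout.observe(): the state, without advancing time (a new reading comes with each control period).
- vision.get_image(name): name is "side" or "top"; returns a dict with "pixels" (400x640x3 uint8, blue, green, red), "z_map" (400x640 float32, m along the optical axis (not along the pixel's ray), 0 where there is no reading), "camera_matrix" (3x3 intrinsics, pixels), "position" and "rotation" of the camera in the world. Camera axes: x right, y up, looking along -z (the intrinsics and any distortion apply to the point x, -y, -z); pixel columns grow to the right and rows downward; lengths in m; the calibration is good to about 2 mm. A picture is of the moment at which its call begins.
- sign_off(): hands the job in; it is judged then, once.
The state is a dict: "clock": time; "joints": joint angles; "dq": joint speeds; "joint_efforts": joint torques, N m; "position": TCP position; "ee_rot": TCP orientation; "force": force on the tool from outside, world axes, zero at the start; "ft_torque": the same for the moment, N m; "width": opening from 0.0 (shut) to 1.0 (fully open); "gripper_force": force on a finger pad.
Only numpy, scipy, OpenCV 4.12 (cv2) and the standard library are available. Lean on these libraries where they do the work, as an engineer would, in place of code of your own. Each camera call takes 0.05 s, during which the arm holds its last target. There are 200 camera calls.

## Working session

There is one attempt and no reset: what is moved stays moved. The work goes in short steps, Python scripts to look and compute and a shell command to move; the robot and the scene stay as the last step left them, time stands still between calls to the robot, and variables do not carry over. Pictures are saved under pics/ and viewed, at most 10 in all, crops included, and the job is handed in when it is done.

```bash
mkdir -p pics; cat > h.py <<'E'
import numpy as np,cv2
from cell import readout,vision,sign_off,arm
from scipy.spatial.transform import Rotation as R
def grab(n,save=None):
    im=vision.get_image(n)
    if save: cv2.imwrite('pics/'+save,im['pixels']); np.savez('pics/'+save[:-4]+'.npz',**{k:im[k] for k in('pixels','z_map','camera_matrix','position','rotation')}); 
    return im
def rot(im):
    r=np.array(im['rotation']); return r if r.shape==(3,3) else R.from_rotvec(r).as_matrix()
def px(im,u,v,z=None,k=1):
    """world point of pixel: from depth, or on plane world z"""
    K=np.array(im['camera_matrix']); d=np.array([(u-K[0,2])/K[0,0],-(v-K[1,2])/K[1,1],-1.])
    w=rot(im)@d; p=np.array(im['position'])
    if z is None:
        q=im['z_map'][v-k:v+k+1,u-k:u+k+1]; q=q[q>0]; s=np.median(q)
    else: s=(z-p[2])/w[2]
    return p+s*w
def proj(im,P):
    K=np.array(im['camera_matrix']); c=rot(im).T@(np.array(P)-np.array(im['position']))
    return K[0,0]*c[0]/-c[2]+K[0,2], K[1,1]*-c[1]/-c[2]+K[1,2]
E
python3 - <<'E'
from h import *
for n in('top','side'):
    im=grab(n,n+'0.png'); print(n,im['position'],im['rotation'],im['camera_matrix'], [k for k in im])
print(readout.observe(), arm.tcp_to_grasp,[a for a in dir(arm) if a[0]!='_'])
E
```

```text
top [0.29686923 0.08496728 1.23034932] [ 0.18310939 -0.19130982 -1.63898978] [[362.23211472   0.         316.32354995]
 [  0.         362.23211472 197.14532137]
 [  0.           0.           1.        ]] ['pixels', 'z_map', 'camera_matrix', 'position', 'rotation']
side [-0.05520135  0.99318235  1.04963273] [ 0.35824228 -1.12591136 -2.36074053] [[396.55964369   0.         321.06432869]
 [  0.         396.55964369 201.24695795]
 [  0.           0.           1.        ]] ['pixels', 'z_map', 'camera_matrix', 'position', 'rotation']
{'clock': 0.1, 'joints': array([ 1.10739206,  0.43513553,  0.0249764 ,  1.57399684, -0.01162946,
        1.13399867, -0.07510223]), 'dq': array([ 7.83546349e-04, -1.66041346e-03, -9.63575736e-04, -2.75076409e-03,
        7.87818247e-04, -1.27959561e-03, -7.67236925e-05]), 'joint_efforts': array([ 1.75900786e-03, -6.69129324e+01,  9.87158194e-01, -3.15147328e+01,
       -6.05696230e-02,  3.74564377e-02,  5.57398334e-05]), 'position': array([ 0.22043972, -0.58434861,  0.2260381 ]), 'ee_rot': array([-3.08930714e+00, -5.63305148e-01,  5.47912575e-04]), 'force': array([ 0.225391  , -0.14103296, -0.04066115]), 'ft_torque': array([-0.08941379, -0.033379  ,  0.05152831]), 'gripper_force': 0.0, 'width': 1.00038758456693} -0.0188 ['PlanningError', 'tcp_to_grasp']
```

View pics/top0.png

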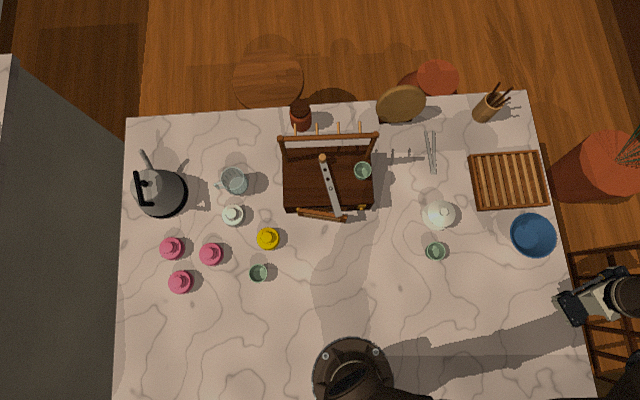

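View pics/side0.png

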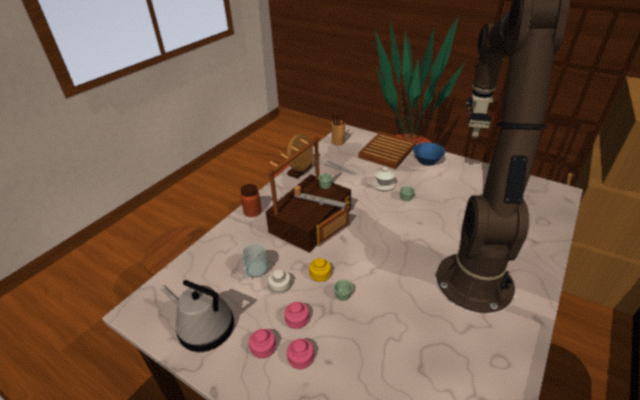

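The top view shows the box at (328,180), its knob at (322,157) and the stay running down to (336,213). Candidates for the timer are white (233,215), yellow (268,238) and pink (172,248), (210,254), (180,282). The gaiwan at (440,214) is also white and round. By the description I choose the white one at (233,215), beside the pitcher, and will check it in a close crop.

```bash
python3 - <<'E'
from h import *
a=np.load('pics/top0.npz')
c=a['pixels'][120:230,215:385]; cv2.imwrite('pics/c0.png',cv2.resize(c,(789,510),interpolation=cv2.INTER_CUBIC)) # scale 4.64
for u,v in((233,211),(233,224),(300,330),(322,157),(336,208),(326,175),(300,170),(300,195),(328,137),(268,236),(362,168)): print(u,v,px(a,u,v).round(4))
E
```

```text
233 211 [0.5521 0.3454 0.0599]
233 224 [0.5125 0.351  0.0394]
300 330 [ 0.1586  0.1529 -0.0011]
322 157 [0.6808 0.042  0.1603]
336 208 [0.5224 0.0106 0.1269]
326 175 [0.6315 0.0328 0.127 ]
300 170 [0.6604 0.1146 0.1088]
300 195 [0.5771 0.1201 0.1089]
328 137 [0.6889 0.0263 0.2964]
268 236 [0.4607 0.2341 0.0596]
362 168 [ 0.6496 -0.0855  0.1152]
```

View pics/c0.png

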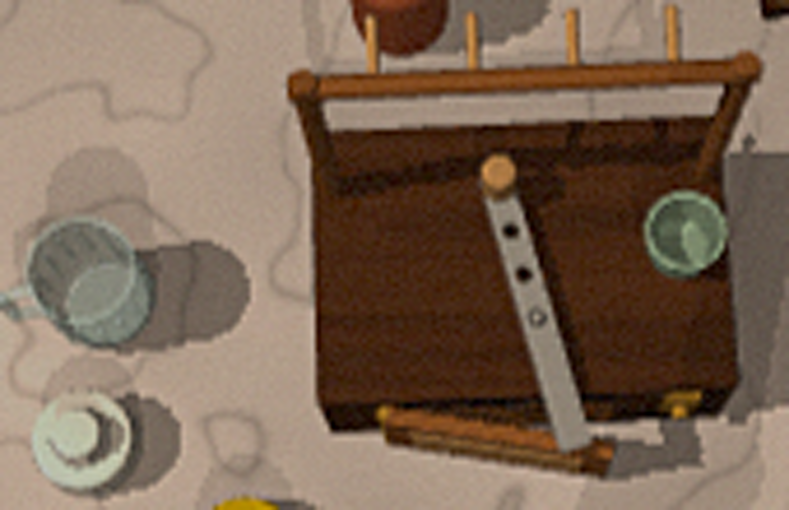

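The crop confirms the white timer with plunger at crop (78,432). The stay's pin shows at crop (538,317), the middle hole at (524,274), the far hole at (510,230), the knob at (498,172) and the rail between (303,86) and (747,67). Moves can't tilt the tool, so I plan to grip the bar itself between pin and knob, with the tool vertical and clear of the rail.

```bash
cat > plan.py <<'E'
from h import *
a=np.load('pics/top0.npz')
C=lambda u,v,z:px(a,(u+.5)/4.64+215-.5,(v+.5)/4.636+120-.5,z)[:2]
r1,r2=C(303,80,.298),C(747,63,.298)   # rail ridge, left(+y) .. right(-y)
pin=C(538,317,.132);mid=C(524,274,.126);far=C(510,230,.126);knob=C(498,172,.162);hin=C(384,412,.104)
e=(r1-r2)/np.linalg.norm(r1-r2); ey=e; ex=np.array([e[1],-e[0]])
rail=(r1+r2)/2; org=rail-.055*ex
b=lambda p:np.array([ex@(p-org),ey@(p-org)])
w=lambda q:org+q[0]*ex+q[1]*ey
if __name__=='__main__':
    for n in('rail','pin','mid','far','knob','hin'): print(n,eval(n).round(4),(b(eval(n))*1e3).round(1))
    print('yaw',np.degrees(np.arctan2(ex[1],ex[0])),'len',np.linalg.norm(r1-r2))
    for p in((318,385),(736,388),(322,385)): print('box corner',(b(C(*p,.11))*1e3).round(1))
    d=knob-pin; print('pin-knob',np.linalg.norm(d),'dir',np.degrees(np.arctan2(d[1],d[0])))
    print('timer',px(a,232,213,.062), C(78,432,.062))
    Z=a['z_map']; pts=[px(a,u,v,k=0) for u in range(222,245) for v in range(202,226) if Z[v,u]>0]
    pts=np.array(pts); t=pts[(pts[:,2]>.054)&(pts[:,2]<.07)]; print('plunger',t.mean(0),len(t),t.min(0),t.max(0))
    print(R.from_rotvec(readout.observe()['ee_rot']).as_matrix().round(3))
E
python3 plan.py
```

```text
rail [0.6941 0.0265] [55. -0.]
pin [0.5865 0.0223] [-52.3  -8.1]
mid [0.6192 0.0289] [-19.9  -0.3]
far [0.6514 0.0359] [12.   7.8]
knob [0.6812 0.0422] [41.6 15.2]
hin [0.535  0.1315] [-107.9   99.1]
yaw -2.1039711989911756 len 0.2644282090545471
box corner [-88.5 143.3]
box corner [-102.1 -141.7]
box corner [-88.6 140.6]
pin-knob 0.0967424948088601 dir 11.86970380039932
timer [0.54521339 0.34838986 0.062     ] [0.54605827 0.35028305]
plunger [0.54437987 0.35202606 0.06071489] 90 [0.52900379 0.33562717 0.05510229] [0.56003897 0.36874556 0.06457512]
[[ 0.936  0.353 -0.001]
 [ 0.353 -0.936  0.001]
 [-0.    -0.001 -1.   ]]
```

```bash
cat > go.py <<'E'
import sys
from h import *
def need(x,y,z,yaw):
    s=readout.observe(); M=R.from_rotvec(s['ee_rot']).as_matrix()
    cur=np.degrees(np.arctan2(M[1,0],M[0,0])); a=np.radians(yaw)
    X=np.array([[np.cos(a),np.sin(a),0],[np.sin(a),-np.cos(a),0],[0,0,-1]])
    d=np.array([x,y,z])-s['position']
    print('t',round(s['clock'],2),'pos',s['position'].round(4),'yaw',cur.round(2),'w',round(float(s['width']),3),'f',s['force'].round(1),'j',s['joints'].round(2))
    print('turn',((cur-yaw)/4).round(2),'then shift',(X.T@d/.04).round(2),'or shift first',(M.T@d/.04).round(2))
if __name__=='__main__': need(*map(float,sys.argv[1:5]))
E
python3 -m creep '[[0,0,-0.3,1,0.6],[0,0,0,1,0.6],[0,0,0,0.2,0.6],[0.4,-0.4,0,0,0.6],[0.6,-0.6,0,0,0.6],[0.6,-0.6,0,0,0.6],[0.6,-0.6,0,0,0.6],[0.6,-0.6,0,0,0.6],[0.6,-0.6,0,0,0.6],[0.6,-0.6,0,0,0.6],[0.6,-0.6,0,0,0.6],[0.6,-0.6,0,0,0.6]]' 25
python3 go.py .611 .0275 .23 11.9
```

```text
clock: 1.6
position: [0.3821, -0.3359, 0.2386]
ee_rot: [-3.124, -0.329, 0.0]
force: [0.2, -0.5, 0.8]
width: 0.599
gripper_force: 0.0
t 1.6 pos [ 0.3821 -0.3359  0.2386] yaw 12.02 w 0.599 f [ 0.2 -0.5  0.8] j [ 0.67  0.24 -0.07  1.83  0.02  1.07 -0.76]
turn 0.03 then shift [ 7.47 -7.71  0.22] or shift first [ 7.49 -7.69  0.22]
```

```bash
python3 -m creep '[[0.62,-0.64,0,0,0.6],[0.62,-0.64,0,0,0.6],[0.62,-0.64,0,0,0.6],[0.62,-0.64,0,0,0.6],[0.62,-0.64,0,0,0.6],[0.62,-0.64,0,0,0.6],[0.62,-0.64,0,0,0.6],[0.62,-0.64,0,0,0.6],[0.62,-0.64,0,0,0.6],[0.62,-0.64,0,0,0.6],[0.6,-0.6,0,0,0.6],[0,0,0,0,0.6]]'
python3 go.py .611 .0275 .1155 11.9
```

```text
clock: 3.1
position: [0.59, -0.0038, 0.2384]
ee_rot: [-3.122, -0.335, 0.0]
force: [-0.6, 0.3, -0.2]
width: 0.597
gripper_force: 0.0
t 3.1 pos [ 0.59   -0.0038  0.2384] yaw 12.25 w 0.597 f [-0.6  0.3 -0.2] j [ 0.09  0.39 -0.24  1.63  0.1   1.14 -1.53]
turn 0.09 then shift [ 0.67 -0.66  3.07] or shift first [ 0.68 -0.65  3.07]
```

```bash
python3 -m creep '[[0.35,-0.33,0,0,0.6],[0.32,-0.33,0,0.1,0.6],[0,0,0.5,0,0.6],[0,0,0.6,0,0.6],[0,0,0.6,0,0.6],[0,0,0.6,0,0.6],[0,0,0.4,0,0.6],[0,0,0,0,0.6]]'
python3 go.py .611 .0275 .1155 11.9
python3 - <<'E'
from h import *
a=grab('top','top1.png');b=grab('side','side1.png')
c=lambda i,u,v:cv2.resize(i['pixels'][v-50:v+50,u-65:u+65],(520,400),interpolation=2)
cv2.imwrite('pics/c1.png',cv2.resize(np.hstack([c(a,328,180),c(b,312,200)]),(800,308)))
E
```

```text
clock: 4.1
position: [0.6102, 0.0231, 0.1297]
ee_rot: [-3.126, -0.314, 0.003]
force: [-0.1, 0.1, 0.4]
width: 0.595
gripper_force: 0.0
t 4.1 pos [0.6102 0.0231 0.1297] yaw 11.48 w 0.595 f [-0.1  0.1  0.4] j [ 0.04  0.52 -0.23  1.7   0.14  0.94 -1.62]
turn -0.11 then shift [ 0.04 -0.1   0.35] or shift first [ 0.04 -0.1   0.35]
```

View pics/c1.png

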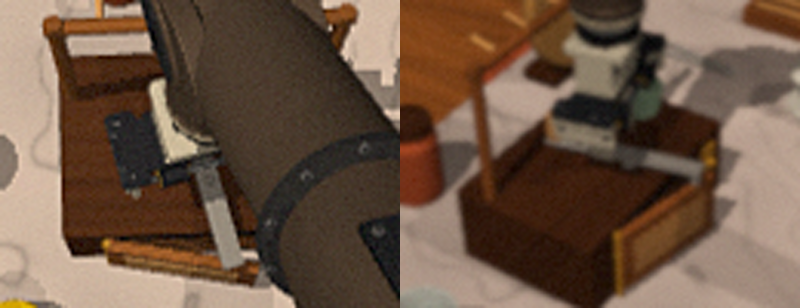

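The gripper straddles the bar, clear of the rail, and the force is still near zero. I'll lower it and close.

```bash
python3 -m creep '[[0.04,-0.1,0.2,-0.1,0.6],[0,0,0.15,0,0.5],[0,0,0,0,0.3],[0,0,0,0,0.2],[0,0,0,0,0.15],[0,0,0,0,0.15],[0,0,0,0,0.15],[0,0,0,0,0.15]]' 25
python3 go.py .611 .0275 .1155 11.9
```

```text
clock: 5.2
position: [0.6117, 0.0272, 0.1169]
ee_rot: [-3.125, -0.325, -0.001]
force: [0.1, 0.7, 1.0]
width: 0.235
gripper_force: 25.0
t 5.2 pos [0.6117 0.0272 0.1169] yaw 11.87 w 0.235 f [0.1 0.7 1. ] j [ 0.03  0.53 -0.23  1.71  0.15  0.91 -1.63]
turn -0.01 then shift [-0.02 -0.01  0.04] or shift first [-0.02 -0.01  0.04]
```

```bash
python3 - <<'E'
from plan import *
H=np.array([-107,100.]);P=lambda t:H+130*np.array([-np.sin(t),-np.cos(t)])
from scipy.optimize import brentq
pb=b(pin)*1e3
print('dist@11,45',[np.linalg.norm(pb-P(np.radians(t))) for t in(11,45)])
g=np.array([.6117,.0272]); 
for L in(85,100,117.5,135,150,152):
    t=brentq(lambda t:np.linalg.norm(pb-P(t))-L,0,1.3); d=(pb-P(t))/np.linalg.norm(pb-P(t)); wd=d[0]*ex+d[1]*ey
    out=[]
    for c in(1,np.cos(.22)): out+=list(w((P(t)+111*c*d)/1e3).round(4))
    print(L,'theta',np.degrees(t).round(1),'level grip',out[:2],'lifted',out[2:],'yaw',np.degrees(np.arctan2(wd[1],wd[0])).round(1),'knob',w((P(t)+182*d)/1e3).round(4),'hole far err')
E
python3 -m creep '[[0,0,-0.1,0,0.15],[0,0,-0.15,0,0.15],[-0.03,0,-0.15,0,0.15],[-0.03,0,-0.15,0,0.15],[0,0,-0.1,0,0.15],[0,0,0,0,0.15]]'
python3 go.py .611 .0275 .1155 11.9
```

```text
dist@11,45 [np.float64(81.83266549931305), np.float64(147.49359251689557)]
85 theta 12.5 level grip [np.float64(0.6121), np.float64(0.0271)] lifted [np.float64(0.6095), np.float64(0.0266)] yaw 10.6 knob [0.6819 0.0402] hole far err
100 theta 19.9 level grip [np.float64(0.5975), np.float64(0.0235)] lifted [np.float64(0.5948), np.float64(0.0232)] yaw 6.0 knob [0.6681 0.0309] hole far err
117.5 theta 28.8 level grip [np.float64(0.58), np.float64(0.0222)] lifted [np.float64(0.5774), np.float64(0.0222)] yaw 0.7 knob [0.651  0.0231] hole far err
135 theta 38.1 level grip [np.float64(0.5626), np.float64(0.0242)] lifted [np.float64(0.5599), np.float64(0.0244)] yaw -4.6 knob [0.6334 0.0186] hole far err
150 theta 46.4 level grip [np.float64(0.548), np.float64(0.0285)] lifted [np.float64(0.5454), np.float64(0.029)] yaw -9.2 knob [0.6181 0.0172] hole far err
152 theta 47.6 level grip [np.float64(0.5461), np.float64(0.0293)] lifted [np.float64(0.5435), np.float64(0.0298)] yaw -9.8 knob [0.6161 0.0172] hole far err
clock: 5.95
position: [0.6094, 0.0265, 0.1431]
ee_rot: [3.125, 0.325, 0.001]
force: [1.4, 1.6, -1.7]
width: 0.234
gripper_force: 25.0
t 5.95 pos [0.6094 0.0265 0.1431] yaw 11.86 w 0.234 f [ 1.4  1.6 -1.7] j [ 0.03  0.5  -0.24  1.7   0.14  0.96 -1.62]
turn -0.01 then shift [ 0.04 -0.02  0.69] or shift first [ 0.04 -0.02  0.69]
```

```bash
python3 -m creep '[[-0.14,0,0,0.44,0.15],[-0.14,0,0,0.44,0.15],[-0.14,0,0,0.44,0.15],[-0.14,0,0,0.44,0.15],[-0.13,0,0,0.44,0.15],[-0.13,0,0,0.44,0.15],[0,0,0,0,0.15]]'
python3 go.py .5455 .0282 .143 -8.2
```

```text
clock: 6.82
position: [0.5761, 0.0221, 0.1426]
ee_rot: [3.141, 0.035, -0.001]
force: [-0.8, -1.0, -2.9]
width: 0.233
gripper_force: 25.0
t 6.83 pos [0.5761 0.0221 0.1426] yaw 1.28 w 0.233 f [-0.8 -1.  -2.9] j [ 0.01  0.45 -0.2   1.78  0.11  0.92 -1.78]
turn 2.37 then shift [-0.78 -0.04 -0.01] or shift first [-0.76 -0.17 -0.01]
```

```bash
python3 -m creep '[[-0.13,-0.02,0,0.4,0.15],[-0.13,-0.02,0,0.4,0.15],[-0.13,-0.02,0,0.4,0.15],[-0.13,-0.02,0,0.4,0.15],[-0.13,-0.02,0,0.4,0.15],[-0.12,-0.01,0,0.37,0.15],[0,0,0,0,0.15]]'
python3 go.py .5455 .0282 .1295 -8.2
python3 - <<'E'
from h import *
a=grab('top','top2.png');b=grab('side','side2.png')
c=lambda i,u,v:cv2.resize(i['pixels'][v-40:v+40,u-52:u+52],(520,400),interpolation=2)
cv2.imwrite('pics/c2.png',cv2.resize(np.hstack([c(a,328,190),c(b,318,200)]),(800,308)))
E
```

```text
clock: 7.7
position: [0.5457, 0.0284, 0.1427]
ee_rot: [-3.134, 0.224, 0.001]
force: [-2.0, -2.0, -3.3]
width: 0.23
gripper_force: 25.0
t 7.7 pos [0.5457 0.0284 0.1427] yaw -8.18 w 0.23 f [-2.  -2.  -3.3] j [-0.02  0.4  -0.17  1.86  0.08  0.89 -1.94]
turn 0.01 then shift [-0.01  0.01  0.33] or shift first [-0.01  0.01  0.33]
```

View pics/c2.png

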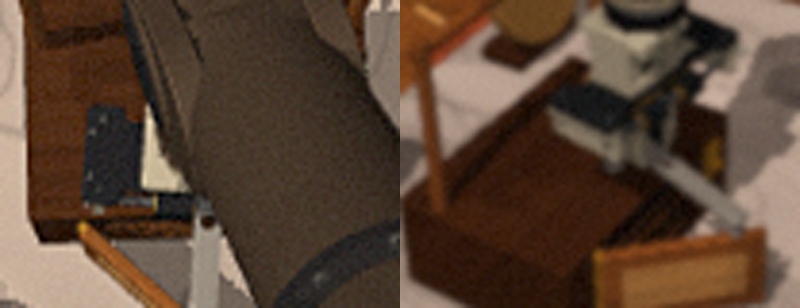

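The casement is about 45 degrees open. The near hole shows just in front of the gripper at crop (208,220), but pin and far hole are hidden under the hand. I'll lower gently and watch force and height.

```bash
python3 - <<'E'
from plan import *
a=np.load('pics/top2.npz')
n=px(a,330.1,207.2,.125+.085*.23)[:2]; d=pin-n; print('near hole',n,'to pin',np.linalg.norm(d),'(want ~64)',np.degrees(np.arctan2(d[1],d[0])))
E
python3 -m creep '[[0.02,0,0.12,0,0.15],[0.02,0,0.12,0,0.15],[0.01,0,0.1,0,0.15],[0,0,0,0,0.15]]'
python3 go.py .548 .028 .117 -8.2
```

```text
near hole [0.52266734 0.02960789] to pin 0.0642802498731003 (want ~64) -6.518502687089592
clock: 8.3
position: [0.5486, 0.0281, 0.1289]
ee_rot: [-3.133, 0.224, -0.001]
force: [-0.5, -0.7, -0.1]
width: 0.232
gripper_force: 25.0
t 8.3 pos [0.5486 0.0281 0.1289] yaw -8.18 w 0.232 f [-0.5 -0.7 -0.1] j [-0.03  0.42 -0.16  1.87  0.09  0.86 -1.95]
turn 0.01 then shift [-0.01  0.01  0.3 ] or shift first [-0.01  0.01  0.3 ]
```

```bash
python3 -m creep '[[0,0,0.08,0,0.15],[0,0,0.08,0,0.15],[0,0,0,0,0.15]]'
python3 go.py .548 .028 .117 -8.2;  python3 -m creep '[[0,0,0.06,0,0.15],[0,0,0.06,0,0.15],[0,0,0,0,0.15]]'
python3 go.py .548 .028 .117 -8.2
```

```text
clock: 8.68
position: [0.5482, 0.028, 0.1225]
ee_rot: [-3.133, 0.224, 0.0]
force: [0.8, 0.8, 0.7]
width: 0.238
gripper_force: 25.0
t 8.68 pos [0.5482 0.028  0.1225] yaw -8.17 w 0.238 f [0.8 0.8 0.7] j [-0.03  0.43 -0.16  1.87  0.09  0.84 -1.95]
turn 0.01 then shift [-0.01 -0.    0.14] or shift first [-0.01 -0.    0.14]
clock: 9.05
position: [0.5481, 0.0278, 0.1177]
ee_rot: [-3.134, 0.224, 0.0]
force: [-0.9, 0.4, -0.7]
width: 0.232
gripper_force: 25.0
t 9.05 pos [0.5481 0.0278 0.1177] yaw -8.18 w 0.232 f [-0.9  0.4 -0.7] j [-0.03  0.44 -0.16  1.88  0.09  0.83 -1.95]
turn 0.01 then shift [-0.   -0.    0.02] or shift first [-0.   -0.    0.02]
```

The bar came down fully with no reaction force. I'll release, rise and move off towards the timer so I can see it.

```bash
python3 -m creep '[[0,0,0,0,0.3],[0,0,0,0,0.5],[0,0,0,0,0.5],[0,0,-0.3,0,0.5],[0,0,-0.6,0,0.5],[0,0,-0.6,0,0.5],[0,0,-0.6,0,0.5],[0,0,-0.5,0,0.5],[-0.3,-0.6,0,0,0.3],[-0.3,-0.8,0,0,0],[-0.3,-0.8,0,0,0],[0,-0.8,0,0,0]]'
python3 go.py .5445 .351 .2 -8.2
python3 - <<'E'
from h import *
a=grab('top','top3.png');b=grab('side','side3.png')
c=lambda i,u,v:cv2.resize(i['pixels'][v-40:v+40,u-52:u+52],(520,400),interpolation=2)
cv2.imwrite('pics/c3.png',cv2.resize(np.hstack([c(a,328,190),c(b,318,200)]),(800,308)))
E
```

```text
clock: 10.55
position: [0.529, 0.1529, 0.2231]
ee_rot: [-3.133, 0.223, -0.001]
force: [0.8, 0.7, -0.1]
width: 0.113
gripper_force: 0.0
t 10.55 pos [0.529  0.1529 0.2231] yaw -8.14 w 0.113 f [ 0.8  0.7 -0.1] j [-0.21  0.33 -0.22  1.75  0.08  1.07 -2.17]
turn 0.01 then shift [-0.32 -4.96  0.58] or shift first [-0.32 -4.96  0.58]
```

View pics/c3.png

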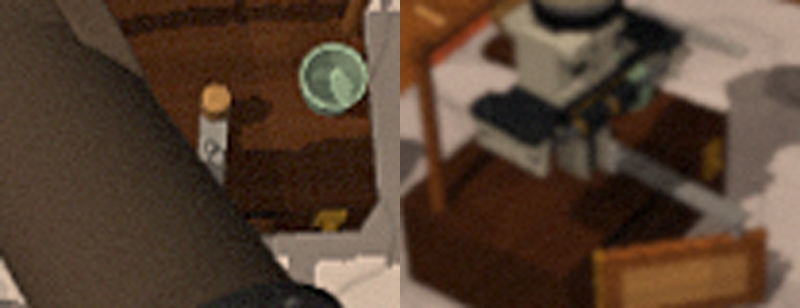

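The pin shows inside the hole next to the knob, at left crop (212,150). Next is the timer.

```bash
python3 - <<'E'
from h import *
a=np.load('pics/top3.npz')
for u,v in((331,183),(330,182),(332,184),(332,195),(331,195)): print(px(a,u,v,k=0).round(4))
E
python3 -m creep '[[0,-0.5,0,-1,0],[0,-0.6,0,-1,0],[0,-0.6,0,-1,0],[0,-0.6,0,-1,0],[0,-0.6,0,-1,0],[0,-0.6,0,-0.5,0],[0,-0.6,0,0,0],[0,0,0,0,0]]'
python3 go.py .5445 .351 .08 13.8
```

```text
[0.6041 0.0192 0.1268]
[0.6083 0.022  0.1243]
[0.6006 0.0163 0.1265]
[0.5651 0.0194 0.1259]
[0.5642 0.0228 0.1304]
clock: 11.65
position: [0.5173, 0.317, 0.2219]
ee_rot: [-3.117, -0.385, 0.001]
force: [0.4, 0.2, 0.4]
width: 0.004
gripper_force: 0.0
t 11.65 pos [0.5173 0.317  0.2219] yaw 14.09 w 0.004 f [0.4 0.2 0.4] j [-0.4   0.44 -0.33  1.6   0.15  1.13 -2.1 ]
turn 0.07 then shift [ 0.86 -0.66  3.55] or shift first [ 0.87 -0.65  3.55]
```

```bash
python3 -m creep '[[0.43,-0.33,0,0,0],[0.43,-0.33,0,0,0],[0,0,0.5,0,0],[0,0,0.6,0,0],[0,0,0.6,0,0],[0,0,0.6,0,0],[0,0,0.6,0,0],[0,0,0.6,0,0],[0,0,0,0,0]]'
python3 go.py .5445 .351 .052 14
python3 - <<'E'
from h import *
a=grab('top','top4.png');b=grab('side','side4.png')
c=lambda i,u,v:cv2.resize(i['pixels'][v-40:v+40,u-52:u+52],(520,400),interpolation=2)
cv2.imwrite('pics/c4.png',cv2.resize(np.hstack([c(a,240,205),c(b,280,265)]),(800,308)))
E
```

```text
clock: 12.78
position: [0.545, 0.3462, 0.0801]
ee_rot: [3.116, 0.377, -0.005]
force: [0.7, 0.5, -0.1]
width: 0.007
gripper_force: 0.0
t 12.78 pos [0.545  0.3462 0.0801] yaw 13.81 w 0.007 f [ 0.7  0.5 -0.1] j [-0.45  0.63 -0.3   1.65  0.22  0.9  -2.17]
turn -0.05 then shift [ 0.02 -0.12  0.7 ] or shift first [ 0.02 -0.12  0.7 ]
```

View pics/c4.png

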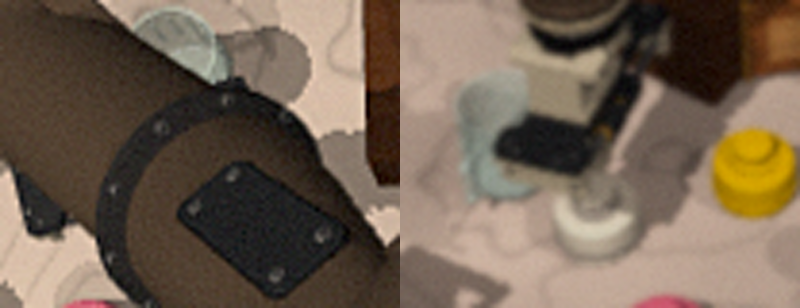

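The side crop shows the closed fingers centred over the white timer's plunger at (595,185), and the hand is above the pitcher. I'll press.

```bash
python3 -m creep '[[0.02,-0.08,0.3,0,0],[0,0,0.2,0,0],[0,0,0.1,0,0],[0,0,0,0,0]]'; python3 -m creep '[[0,0,0.1,0,0],[0,0,0,0,0]]'
python3 go.py .5445 .351 .052 14
```

```text
clock: 13.38
position: [0.5458, 0.3514, 0.0579]
ee_rot: [-3.118, -0.378, 0.0]
force: [-0.7, 0.9, 3.9]
width: 0.007
gripper_force: 1.5
clock: 13.62
position: [0.5459, 0.3515, 0.054]
ee_rot: [-3.118, -0.378, -0.001]
force: [-1.4, 0.9, 5.1]
width: 0.001
gripper_force: 2.3
t 13.62 pos [0.5459 0.3515 0.054 ] yaw 13.84 w 0.001 f [-1.4  0.9  5.1] j [-0.47  0.67 -0.29  1.66  0.24  0.85 -2.18]
turn -0.04 then shift [-0.04  0.    0.05] or shift first [-0.04  0.    0.05]
```

```bash
python3 -m creep '[[0,0,0.05,0,0],[0,0,0,0,0]]'; python3 -m creep '[[0,0,0.05,0,0],[0,0,0,0,0]]'
```

```text
clock: 13.88
position: [0.5459, 0.3514, 0.0524]
ee_rot: [-3.118, -0.378, -0.001]
force: [-3.2, 0.3, 5.7]
width: 0.007
gripper_force: 3.0
clock: 14.12
position: [0.546, 0.3515, 0.0521]
ee_rot: [-3.118, -0.378, -0.002]
force: [-5.2, -2.9, 21.6]
width: 0.007
gripper_force: 10.7
```

It's hard against its stop: the force jumped to 21.6 N. Release and rise.

```bash
python3 -m creep '[[0,0,-0.2,0,0],[0,0,-0.4,0,0],[0,0,-0.6,0,0],[0,0,-0.6,0,0],[0,0,-0.6,0,0],[0,0,-0.6,0,0],[0,0,-0.6,0,0],[-0.6,-0.3,0,0,0],[-0.8,-0.5,0,0,0],[-0.8,-0.5,0,0,0],[-0.8,-0.5,0,0,0],[-0.8,-0.5,0,0,0]]'
python3 -m creep '[[-0.8,-0.5,0,0,0],[-0.8,-0.5,0,0,0],[0,0,0,0,0],[0,0,0,0,0]]'
python3 - <<'E'
from h import *
b=grab('side','side5.png');a=grab('top','top5.png')
print(px(a,233,211),px(a,331,183),px(a,333,205))
cv2.imwrite('pics/c5.png',cv2.resize(np.hstack([cv2.resize(a['pixels'][120:290,180:460],(560,340)),cv2.resize(b['pixels'][140:310,200:420],(440,340))]),(800,272)))
E
```

```text
clock: 15.62
position: [0.3753, 0.4039, 0.1943]
ee_rot: [3.118, 0.377, 0.0]
force: [-0.5, -0.3, 0.8]
width: 0.003
gripper_force: 0.0
clock: 16.12
position: [0.3054, 0.4271, 0.1941]
ee_rot: [3.118, 0.377, 0.001]
force: [0.8, -1.0, 0.4]
width: 0.005
gripper_force: 0.0
[0.55194323 0.34524333 0.0607298 ] [0.6036877  0.01930157 0.12811088] [0.53316665 0.01895181 0.1243523 ]
```

View pics/c5.png

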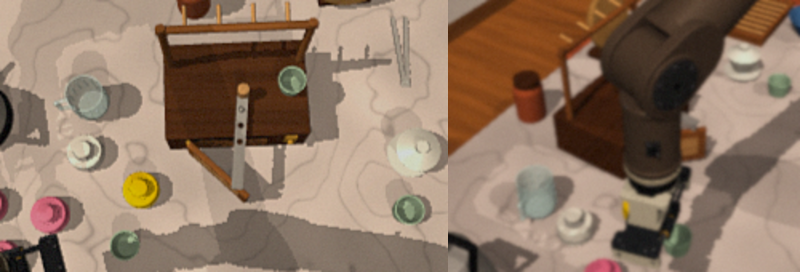

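The top crop shows the pin in the hole by the knob at (241,108), the bar flat and the casement at about 45 degrees. The plunger is back up at (86,150), and the bystanders are where they were. I'll hand it in.

```bash
python3 -c "
from cell import sign_off
print(sign_off())"
```

```text
the job is handed in; nothing more can be done
None
```

I handed the job in at about 16 s. The casement is held at about 45 degrees with the hole nearest the knob over the pin and the bar flat. The timer was then pressed to its stop and sprang back, and the tea things look undisturbed. Since moves could not tilt the tool, I gripped the bar itself rather than leaning in to the knob.

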